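Seat the shell sample cell in the light gauge

TASK

Set the orange-capped shell sample cell into the well of the light gauge with its clear faces towards the lamp and the sight tube. Press it down past the rubbing spring cheek until you feel it sit firmly on the rubber foot, keep it pressed there for a moment with a gentle 5 to 10 newtons on the rubber, then let go of it. Leave everything else on the bench where it is.

Things in the scene. Friction and masses are not known exactly. Their poses are not given: they have to be found in the camera images.
- cell: shell sample cell, upright: square body 30 x 30 x 66 mm high, on it an orange grip cap 26 x 26 mm, 66 to 100 mm up, sides parallel. Its +y and -y faces are clear windows with white shell behind, its +x and -x faces are black. A white rib on the cap runs along y, square to the clear faces. 102 mm high in all, 0.12 to 0.26 kg. Either clear face may face the lamp. Origin: centre of underside, z up
- spare: another cell of the same size and build with a grey cap; a bystander, leave it standing. Origin: centre of its underside
- gauge: fixed light gauge: dark wooden block 80 (x) x 100 (y) x 60 mm high with a square well in its top, a brass lamp housing to y = +100 mm and a brass sight tube to y = -105 mm, all at most 60 mm high. The light path runs along its y axis through the well, marked by white stripes on top; a brass line frames the well. Origin: under the centre of the well, at table height, z up
- well (a point): centre of the mouth of the well, on top of the gauge, 60 mm above the table; axes as the gauge's. The well is 32 x 32 mm (1 mm clearance all round the cell), square to the gauge, 52 mm deep, its mouth chamfered 2 mm
- cheek: sprung steel cheek in the well's +x wall, from 4 to 32 mm below the mouth, standing 4 mm into the well, its upper half sloped; the cell pushes it back on its way down. It rubs: pushing down takes a few newtons (differs each time), steady once the cell's underside is 20 mm below the mouth. Origin: on the gauge's base line, 12 mm from the well's centre towards +x
- foot: fixed base of the rubber foot; origin in the middle of the well's floor, 52 mm below the mouth. The rubber top, 18 mm across, stands on a height screw 4 to 17 mm above this origin: the height differs each time, is not measured and not visible, so it must be felt with the cell. The rubber gives about 1 mm per 4.5 N, 4 mm at most
- hammer: bystander: hammer lying on the table; leave it alone
- brush: bystander: brush lying on the table; leave it alone
- matchbox: bystander: small cardboard box, 36 x 54 x 15 mm; leave it alone
- glue_jar: bystander: jar, 60 mm across, 80 mm high; leave it alone
- chip_bowl: bystander: terracotta bowl, 90 mm across; leave it alone
- pencil: bystander: wooden pencil, 8 mm thick, 150 mm long; leave it alone
Not all that is in view belongs to the job. Leave any pink look-alike of the gauge alone.

How it is judged:
By the outcome, as a careful person would: the job done as asked, in the order asked, and still so for the second after the job is handed in, with the robot touching nothing.
It also fails if it takes over 51 s, if anything falls off the work surface, if the arm or the gripper's body presses on something with over 40 N, if the wrist force passes 120 N, or if a joint passes its speed limit or range.

ROBOT

A 6-joint arm with a two-finger parallel gripper is mounted at the origin on the work surface. World frame = base frame: x ahead of the robot, y to its left, z up, the work surface at z = 0. Lengths are in mm, angles in rad, forces in N, time in s.
With the tool pointing down it reaches from about 400 to 925 mm from the base axis. Payload 12.5 kg.
Tool frame: the origin (TCP) lies at the very end of the fingers, on their centre line; the grasp point (between the pads) lies 19 mm behind it; z points along the fingers, y is the line along which they close (so a half turn about z gives the same grasp; the last joint's range is limited). The gripper opens to 95 mm and grips with 3 to 60 N. Pads are 20 mm wide; open, the fingers measure 119 mm over their backs; the gripper's body (75 mm by 180 mm) begins 59 mm behind the grasp point.
Start: joints at [-1.247, 0.491, 1.559, -0, 1.092, -0.106], TCP at [260.455, -568.164, 214.661] pointing down, gripper open.
Joint ranges: [-3.1, 3.1], [-0.84, 2.19], [0.05, 2.79], [-1.13, 4.28], [0.06, 2.93], [-2.69, 2.69]. Speed limits (rad/s): [2.22, 2.22, 2.79, 3.14, 3.14, 3.14].

INTERFACE

Orientations are given as [roll, pitch, yaw] about the fixed x, y, z axes, in that order (R = Rz(yaw) Ry(pitch) Rx(roll)).
In Python, from cell import * gives the robot as it stands.
- The arm moves only by the tool step_arm, never from a script. Its argument "plan" is a list of rows, each an object of numbers: "x", "y", "z": the shift along the tool's x, y, z in units of 25 mm (1.0 is 25 mm); "rx", "ry", "rz": the turn, a rotation vector about the tool's x, y, z in units of 0.1 rad (1.0 is 0.1 rad). In form: [{"x": .., "y": .., "z": .., "rx": .., "ry": .., "rz": ..}, ...]. A call has exactly 10 rows; each row shifts and turns the commanded pose from where the row before left it, along the tool's axes as they then stand; what a row does not reach is not made up. A row lasts 1/12 s, in which the tool goes at most 41.7 mm and 7.16 degrees, less where a joint would pass 70% of its speed; a pose out of reach is approached as far as the arm can. A call with a number of a shift or a turn outside -1 to 1 is refused whole. A call with a gripper value outside its range is refused whole. "jaw" is the closure, from -1 (fully open) to 1 (shut), so that 0 is half open, set as the call begins (left out, the last holds). The fingers move at their own pace and stop on an object; the grip force is fixed at half the most. Time passes only in rows, so rows that do not move let the fingers close, or fill a call up. It gives the time, the measured TCP pose, the force, the opening and the grip force at its end, in the units of the state.
- state(): the state, without advancing time (a new reading comes with each control period).
- read_camera(name): name is "scene" or "top" or "wrist"; returns a dict with "image" (420x560x3 uint8, red, green, blue), "depth" (420x560 float32, mm along the optical axis (not along the pixel's ray), 0 where there is no reading), "vfov" (degrees; the focal length in pixels is half the picture's height over the tangent of half this angle, whatever the lens; pixels are square), "cx", "cy" (the principal point, pixels), "k1" (the pictures are not rectified: a ray, as slopes to the right and down, at radius r is drawn at 1 + k1 r^2 times it, then the intrinsics apply), "R" (3x3) and "t" (3): a world point X has camera coordinates R X + t. Camera axes: x right, y down, z forward; pixel columns grow to the right and rows downward; lengths in mm; the calibration is good to about 2 mm. A picture is of the moment at which its call begins.
- job_done(): hands the job in; it is judged then, once.
The state is a dict: "t": time; "joints": joint angles; "qvel": joint speeds; "tau": joint torques, N m; "eef_pos": TCP position; "tcp_rot": TCP orientation; "ft_force": force on the tool from outside, world axes, zero at the start; "moment": the same for the moment, N m; "opening": opening from 0.0 (shut) to 1.0 (fully open); "grip_force": force on a finger pad.
Only numpy, scipy, OpenCV 4.12 (cv2) and the standard library are available. Lean on these libraries where they do the work, as an engineer would, in place of code of your own. Each camera call takes 0.05 s, during which the arm holds its last target. There are 200 camera calls.

## Working session

There is one attempt and no reset: what is moved stays moved. The work goes in short steps, Python scripts to look and compute and a tool call to move; the robot and the scene stay as the last step left them, time stands still between calls to the robot, and variables do not carry over. Pictures are saved under pics/ and viewed, at most 10 in all, crops included, and the job is handed in when it is done.

Besides the shell and the picture viewer there is one more tool, called in YAML: its name, and indented under it one key for each argument. step_arm: Moves the arm, as the interface text tells. Shifts and turns lie within -1 to 1; 1 stands for 25 mm of shift or 0.1 rad of turn. Its arguments: {"type":"object","properties":{"plan":{"type":"array","items":{"type":"object","properties":{"x":{"type":"number"},"y":{"type":"number"},"z":{"type":"number"},"rx":{"type":"number"},"ry":{"type":"number"},"rz":{"type":"number"}}}},"jaw":{"type":"number"}},"required":["plan"]}

```bash
mkdir -p pics; cat > h.py <<'E'
from cell import *
import numpy as np, cv2
def grab(n,f=None):
    c=read_camera(n)
    np.savez('%s.npz'%n,**{k:np.array(v) for k,v in c.items()})
    if f: cv2.imwrite('pics/'+f,c['image'][...,::-1])
    return c
def load(n): return dict(np.load('%s.npz'%n))
def ray(c,u,v):
    f=210/np.tan(np.radians(float(c['vfov']))/2)
    d=np.array([(u-float(c['cx']))/f,(v-float(c['cy']))/f]);s=d.copy()
    for _ in range(20): s=d/(1+float(c['k1'])*(s@s))
    return np.append(s,1)
def at_z(c,u,v,z):
    R=c['R'];o=-R.T@c['t'];d=R.T@ray(c,u,v)
    return o+d*(z-o[2])/d[2]
def dep(c,u,v):
    return c['R'].T@(ray(c,u,v)*float(c['depth'][int(round(v)),int(round(u))])-c['t'])
E
python3 - <<'E'
from h import *
a=grab('scene','s.png');b=grab('top','t.png')
print(state()['eef_pos'],state()['tcp_rot'],state()['t'],b['vfov'],b['k1'],-b['R'].T@b['t'])
E
```

```text
[ 260.37316349 -567.92697921  214.11707708] [-3.14058456e+00 -9.93619926e-05  4.29809087e-01] 0.1 48.73065133768843 0.00045682026031575775 [ 240.55991071   32.08740014 1366.7849044 ]
```

View pics/t.png

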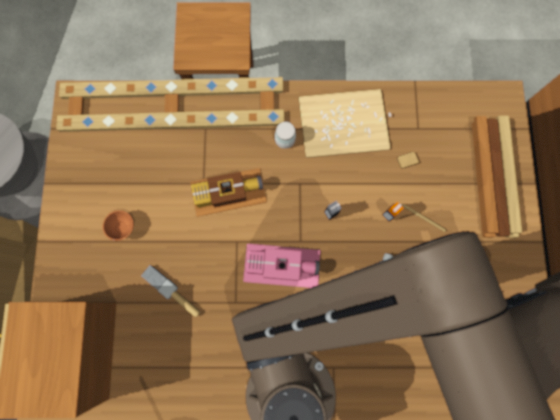

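View pics/s.png

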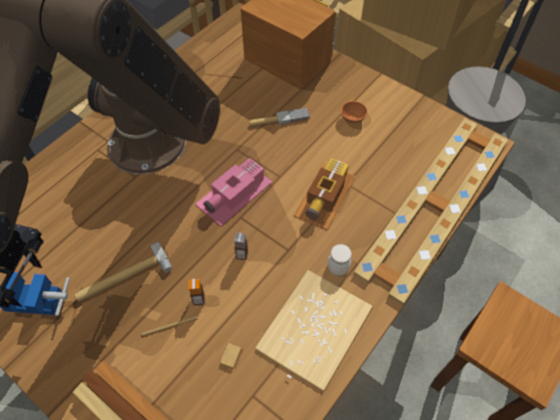

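The top picture shows two gauges: dark brown and brass at (228,188), and a pink look-alike at (282,265). It also shows two cells, orange-capped at (394,211) and grey-capped at (333,210). By the description I want the brown gauge and the orange cell. I'll confirm both in one enlarged crop.

```bash
python3 - <<'E'
from h import *
b=load('top');i=b['image'][...,::-1]
A=cv2.resize(i[165:220,185:275],None,fx=8,fy=8,interpolation=3)[:, :720]
B=cv2.resize(i[193:233,370:430],None,fx=8,fy=8,interpolation=3)
B=cv2.resize(i[195:227,320:420],None,fx=7.2,fy=5*0+7.2,interpolation=3)[:160+70]
A=cv2.resize(i[168:218,188:278],None,fx=8,fy=7*0+8,interpolation=3)[:370]
out=np.vstack([A,B[:230]]);print(A.shape,out.shape);cv2.imwrite('pics/c1.png',out)
print([at_z(b,u,v,z).round() for u,v,z in [(228,188,60),(394,211,100),(333,210,100)]])
E
```

```text
(370, 720, 3) (600, 720, 3)
[array([576., 181.,  60.]), array([ 499., -288.,  100.]), array([ 502., -118.,  100.])]
```

View pics/c1.png

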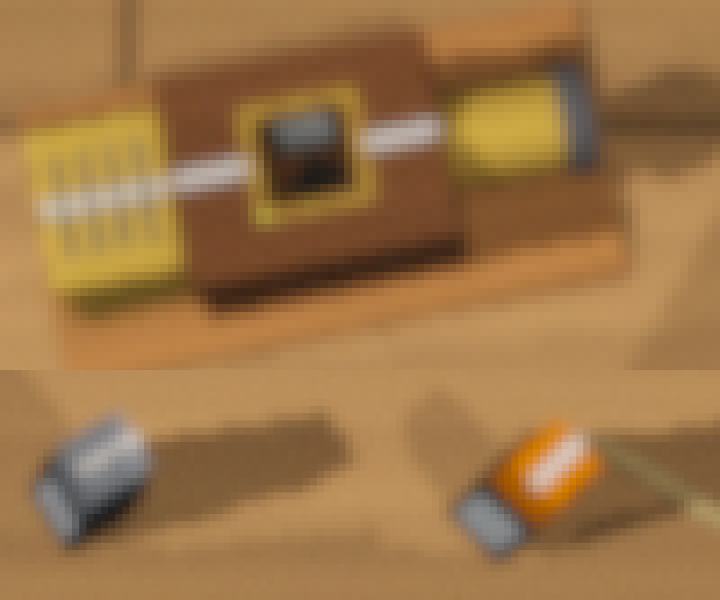

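The crop confirms it: brown gauge with brass parts, well mouth at about (226,187), and the orange cap with its rib at about (397,207), running up and to the right. The light stripes run from (193,194) to (243,184). The grey cell at left is the spare.

```bash
python3 - <<'E'
from h import *
b=load('top')
P=lambda u,v,z:at_z(b,u,v,z)
print(P(397,207.3,102),P(225.9,186.9,60))
d=P(193.1,193.7,60)-P(242.5,183.8,60);print('gauge yaw',np.arctan2(-d[0],d[1]))
d=P(386,213,102)-P(401,203,102)
p=lambda x,y:P(320+x/7.2-.5,195+(y-370)/7.2-.5,102)
d=p(530,490)-p(585,435);print('cell yaw',np.arctan2(-d[0],d[1]))
E
```

```text
[ 508.89323134 -296.68945605  102.        ] [578.99615948 186.72696004  60.        ]
gauge yaw 0.20393757418127786
cell yaw 0.7680629095601027
```

step_arm:
  jaw: -1
  plan:
    - {"x": 0.93, "y": -0.42}
    - {"x": 0.93, "y": -0.42}
    - {"x": 0.93, "y": -0.42}
    - {"x": 0.93, "y": -0.42}
    - {"x": 0.93, "y": -0.42}
    - {"x": 0.93, "y": -0.42}
    - {"x": 0.93, "y": -0.42}
    - {"x": 0.93, "y": -0.42}
    - {"x": 0.93, "y": -0.42}
    - {"x": 0.93, "y": -0.42}

```text
schema error: expected keys x, y, z, rx, ry, rz
```

step_arm:
  plan:
    - {"x": 0.93, "y": -0.42}
    - {"x": 0.93, "y": -0.42}
    - {"x": 0.93, "y": -0.42}
    - {"rz": -1}
    - {"rz": -1}
    - {"rz": -1}
    - {"rz": -1}
    - {"rz": -1}
    - {"rz": -1}
    - {"rz": -1}

```text
schema error: expected keys x, y, z, rx, ry, rz
```

step_arm:
  plan:
    - {"rz": -1}
    - {"rz": -1}
    - {"rz": -1}
    - {"rz": -1}
    - {"rz": -1}
    - {"rz": -1}
    - {"rz": -1}
    - {"rz": -1}
    - {"rz": -1}
    - {"rz": -1}

```text
schema error: expected keys x, y, z, rx, ry, rz
```

```bash
python3 - <<'E'
from h import *
c=grab('wrist','w1.png');s=state();print(s['t'],s['eef_pos'],s['tcp_rot'],s['ft_force'])
E
```

```text
0.15 [ 260.40023852 -567.98799946  214.22212781] [-3.14083460e+00 -9.00687346e-05  4.29786701e-01] [-0.15252671  0.39600846 -0.83250189]
```

View pics/w1.png

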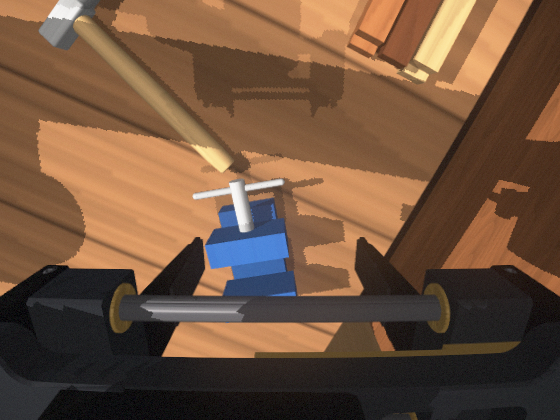

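All six keys are needed, so nothing moved; the wrist view shows a vice and a hammer under the start pose. Resending with full rows.

step_arm:
  jaw: -1
  plan:
    - {"x": 0.97, "y": -0.41, "z": 0, "rx": 0, "ry": 0, "rz": 0}
    - {"x": 0.97, "y": -0.41, "z": 0, "rx": 0, "ry": 0, "rz": 0}
    - {"x": 0.97, "y": -0.41, "z": 0, "rx": 0, "ry": 0, "rz": 0}
    - {"x": 0.97, "y": -0.41, "z": 0, "rx": 0, "ry": 0, "rz": 0}
    - {"x": 0.97, "y": -0.41, "z": 0, "rx": 0, "ry": 0, "rz": 0}
    - {"x": 0.97, "y": -0.41, "z": 0, "rx": 0, "ry": 0, "rz": 0}
    - {"x": 0.97, "y": -0.41, "z": 0, "rx": 0, "ry": 0, "rz": 0}
    - {"x": 0.97, "y": -0.41, "z": 0, "rx": 0, "ry": 0, "rz": 0}
    - {"x": 0.97, "y": -0.41, "z": 0, "rx": 0, "ry": 0, "rz": 0}
    - {"x": 0.97, "y": -0.41, "z": 0, "rx": 0, "ry": 0, "rz": 0}

```text
t: 0.98
eef_pos: [438.9, -372.8, 214.5]
tcp_rot: [-3.141, 0.0, 0.43]
ft_force: [1.4, 0.3, 0.1]
opening: 0.998
grip_force: 0.0
```

step_arm:
  plan:
    - {"x": 0.97, "y": -0.41, "z": 0, "rx": 0, "ry": 0, "rz": 0}
    - {"x": 0.97, "y": -0.41, "z": 0, "rx": 0, "ry": 0, "rz": 0}
    - {"x": 0, "y": 0, "z": 0, "rx": 0, "ry": 0, "rz": -1}
    - {"x": 0, "y": 0, "z": 0, "rx": 0, "ry": 0, "rz": -1}
    - {"x": 0, "y": 0, "z": 0, "rx": 0, "ry": 0, "rz": -1}
    - {"x": 0, "y": 0, "z": 0, "rx": 0, "ry": 0, "rz": -1}
    - {"x": 0, "y": 0, "z": 0, "rx": 0, "ry": 0, "rz": -1}
    - {"x": 0, "y": 0, "z": 0, "rx": 0, "ry": 0, "rz": -1}
    - {"x": 0, "y": 0, "z": 0, "rx": 0, "ry": 0, "rz": -1}
    - {"x": 0, "y": 0, "z": 0, "rx": 0, "ry": 0, "rz": -1}

```text
t: 1.82
eef_pos: [473.7, -335.0, 214.4]
tcp_rot: [-3.141, -0.0, 1.235]
ft_force: [0.4, -0.1, -0.6]
opening: 1.0
grip_force: 0.0
```

step_arm:
  plan:
    - {"x": 0, "y": 0, "z": 0, "rx": 0, "ry": 0, "rz": -1}
    - {"x": 0, "y": 0, "z": 0, "rx": 0, "ry": 0, "rz": -1}
    - {"x": 0, "y": 0, "z": 0, "rx": 0, "ry": 0, "rz": -1}
    - {"x": 0, "y": 0, "z": 0, "rx": 0, "ry": 0, "rz": -1}
    - {"x": 0, "y": 0, "z": 0, "rx": 0, "ry": 0, "rz": -1}
    - {"x": 0, "y": 0, "z": 0, "rx": 0, "ry": 0, "rz": -1}
    - {"x": 0, "y": 0, "z": 0, "rx": 0, "ry": 0, "rz": -1}
    - {"x": 0, "y": 0, "z": 0, "rx": 0, "ry": 0, "rz": -1}
    - {"x": 0, "y": 0, "z": 0, "rx": 0, "ry": 0, "rz": -1}
    - {"x": 0, "y": 0, "z": 0, "rx": 0, "ry": 0, "rz": -1}

```text
t: 2.65
eef_pos: [473.6, -335.0, 214.4]
tcp_rot: [-3.141, -0.0, 2.235]
ft_force: [0.5, -0.4, 0.1]
opening: 1.001
grip_force: 0.0
```

```bash
python3 - <<'E'
from h import *
c=grab('wrist','w2.png');s=state();print(s['t'],s['eef_pos'],s['tcp_rot'],s['ft_force'],s['joints'])
R=c['R'];o=-R.T@c['t'];print('cam',o,'axes',R.round(2),c['vfov'])
E
```

```text
2.7 [ 473.62949046 -335.0313251   214.45044234] [-3.14143415e+00 -3.51311308e-04  2.24179214e+00] [ 0.15921823 -0.13469882  0.01781306] [-7.29447178e-01  4.27436794e-01  1.67164425e+00 -1.11881267e-04
  1.04288471e+00 -1.40038665e+00]
cam [ 422.38873838 -269.865745    383.41169636] axes [[ 0.79  0.62 -0.  ]
 [ 0.59 -0.75  0.29]
 [ 0.18 -0.23 -0.96]] 70.05694085222338
```

View pics/w2.png

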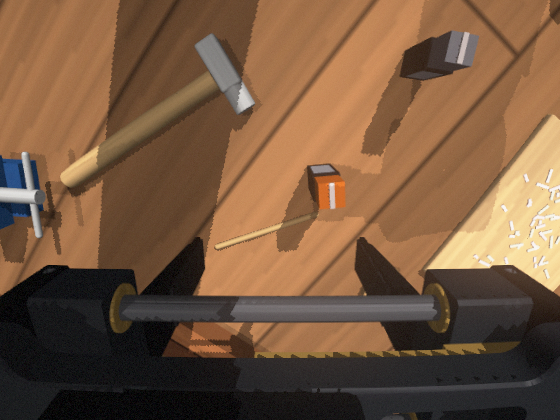

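The wrist view shows the orange cap at (331,194) with its rib vertical in the picture, the spare at (460,50), and the pencil end near (312,217). I'll fit the cap top from colour and depth.

```bash
cat >> h.py <<'E'
def captop(c,u0,u1,v0,v1,zmin,zmax,z):
    i=c['image'].astype(int);pts=[]
    for v in range(v0,v1):
        for u in range(u0,u1):
            if c['depth'][v,u]>0:
                p=dep(c,u,v)
                if zmin<p[2]<zmax: pts.append(np.append(at_z(c,u,v,z)[:2],p[2]))
    return np.array(pts,np.float32)
E
python3 - <<'E'
from h import *
c=load('wrist')
p=captop(c,295,360,150,225,94,110,100)
print(len(p),p.mean(0),p[:,2].std());print(cv2.minAreaRect(p[:,:2]))
print(at_z(c,332,183.5,102),at_z(c,333,207.5,102),at_z(c,332.5,195,102))
d=at_z(c,332,183.5,102)-at_z(c,333,207.5,102);print(np.arctan2(-d[0],d[1]))
i=c['image'][...,::-1][160:215,300:355]
cv2.imwrite('pics/c2.png',cv2.resize(i,None,fx=10,fy=10,interpolation=3))
E
```

```text
721 [ 508.23666 -297.14722   99.01524] 1.2329483Traceback (most recent call last):
  File "<stdin>", line 4, in <module>
cv2.error: OpenCV(4.12.0) /io/opencv/modules/imgproc/src/convhull.cpp:143: error: (-215:Assertion failed) total >= 0 && (depth == CV_32F || depth == CV_32S) in function 'convexHull'
```

```bash
python3 - <<'E'
from h import *
c=load('wrist')
p=captop(c,295,360,150,225,96,110,100)
print(len(p),p.mean(0));print(cv2.minAreaRect(np.ascontiguousarray(p[:,:2])))
d=at_z(c,332,183.5,102)-at_z(c,333,207.5,102);print(np.arctan2(-d[0],d[1]))
# rib pixels: whitish within cap
i=c['image'].astype(int);q=[]
for v in range(175,215):
  for u in range(322,345):
    r,g,b=i[v,u]
    if c['depth'][v,u]>0 and dep(c,u,v)[2]>96 and b>130: q.append(at_z(c,u,v,102)[:2])
q=np.array(q,np.float32);v=cv2.fitLine(q,cv2.DIST_L2,0,.01,.01).ravel();print('rib',len(q),q.mean(0),v,np.arctan2(-v[0],v[1]))
E
```

```text
705 [ 508.43076  -297.29877    99.112236]
((508.6516418457031, -297.4805908203125), (26.335447311401367, 27.097484588623047), 43.10238265991211)
0.7570525022877246
rib 133 [ 508.51974 -297.33743] [   0.6775782   -0.7354507  508.51978   -297.3375   ] -2.3971279
```

step_arm:
  plan:
    - {"x": 0, "y": 0, "z": 0, "rx": 0, "ry": 0, "rz": -0.4}
    - {"x": 0, "y": 0, "z": 0, "rx": 0, "ry": 0, "rz": -0.37}
    - {"x": 0.05, "y": 0.68, "z": 0, "rx": 0, "ry": 0, "rz": 0}
    - {"x": 0.05, "y": 0.68, "z": 0, "rx": 0, "ry": 0, "rz": 0}
    - {"x": 0.05, "y": 0.69, "z": 0, "rx": 0, "ry": 0, "rz": 0}
    - {"x": 0, "y": 0, "z": 0.8, "rx": 0, "ry": 0, "rz": 0}
    - {"x": 0, "y": 0, "z": 0.8, "rx": 0, "ry": 0, "rz": 0}
    - {"x": 0, "y": 0, "z": 0.8, "rx": 0, "ry": 0, "rz": 0}
    - {"x": 0, "y": 0, "z": 0, "rx": 0, "ry": 0, "rz": 0}
    - {"x": 0, "y": 0, "z": 0, "rx": 0, "ry": 0, "rz": 0}

```text
t: 3.53
eef_pos: [509.0, -297.8, 154.2]
tcp_rot: [-3.141, -0.002, 2.305]
ft_force: [0.3, -0.4, 0.6]
opening: 1.001
grip_force: 0.0
```

```bash
python3 - <<'E'
from h import *
for k in range(2):
  c=grab('wrist');s=state();print(s['t'],s['eef_pos'],s['tcp_rot'])
# cap top seen now?
o=c['R']@np.array([508.5,-297.4,100])+c['t'];f=210/np.tan(np.radians(float(c['vfov']))/2)
u,v=float(c['cx'])+f*o[0]/o[2],float(c['cy'])+f*o[1]/o[2];print(u,v)
p=captop(c,int(u)-50,int(u)+50,int(v)-50,min(420,int(v)+50),96,103,100)
print(len(p),cv2.minAreaRect(np.ascontiguousarray(p[:,:2])) if len(p)>3 else 0)
E
```

```text
3.5833 [ 509.40441983 -298.08670953  155.20444471] [-3.14156250e+00  1.63363171e-04  2.30560441e+00]
3.6333 [ 509.60102284 -298.28792258  155.70648874] [3.14137219e+00 1.29455910e-03 2.30576744e+00]
279.54226154665986 222.29589952256245
1038 ((508.797607421875, -297.1082763671875), (25.77276611328125, 27.06918716430664), 42.202762603759766)
```

step_arm:
  plan:
    - {"x": 0, "y": 0, "z": 0.6, "rx": 0, "ry": 0, "rz": 0}
    - {"x": 0, "y": 0, "z": 0.6, "rx": 0, "ry": 0, "rz": 0}
    - {"x": 0, "y": 0, "z": 0.6, "rx": 0, "ry": 0, "rz": 0}
    - {"x": 0, "y": 0, "z": 0.6, "rx": 0, "ry": 0, "rz": 0}
    - {"x": 0, "y": 0, "z": 0.6, "rx": 0, "ry": 0, "rz": 0}
    - {"x": 0, "y": 0, "z": 0.4, "rx": 0, "ry": 0, "rz": 0}
    - {"x": 0, "y": 0, "z": 0, "rx": 0, "ry": 0, "rz": 0}
    - {"x": 0, "y": 0, "z": 0, "rx": 0, "ry": 0, "rz": 0}
    - {"x": 0, "y": 0, "z": 0, "rx": 0, "ry": 0, "rz": 0}
    - {"x": 0, "y": 0, "z": 0, "rx": 0, "ry": 0, "rz": 0}

```text
t: 4.47
eef_pos: [509.6, -298.2, 70.7]
tcp_rot: [3.141, 0.002, 2.307]
ft_force: [-0.8, -0.1, -0.1]
opening: 0.999
grip_force: 0.0
```

step_arm:
  jaw: 1
  plan:
    - {"x": 0, "y": 0, "z": 0, "rx": 0, "ry": 0, "rz": 0}
    - {"x": 0, "y": 0, "z": 0, "rx": 0, "ry": 0, "rz": 0}
    - {"x": 0, "y": 0, "z": 0, "rx": 0, "ry": 0, "rz": 0}
    - {"x": 0, "y": 0, "z": 0, "rx": 0, "ry": 0, "rz": 0}
    - {"x": 0, "y": 0, "z": 0, "rx": 0, "ry": 0, "rz": 0}
    - {"x": 0, "y": 0, "z": 0, "rx": 0, "ry": 0, "rz": 0}
    - {"x": 0, "y": 0, "z": 0, "rx": 0, "ry": 0, "rz": 0}
    - {"x": 0, "y": 0, "z": 0, "rx": 0, "ry": 0, "rz": 0}
    - {"x": 0, "y": 0, "z": 0, "rx": 0, "ry": 0, "rz": 0}
    - {"x": 0, "y": 0, "z": 0, "rx": 0, "ry": 0, "rz": 0}

```text
t: 5.3
eef_pos: [509.2, -297.9, 69.6]
tcp_rot: [-3.142, 0.0, 2.307]
ft_force: [-0.5, -0.3, 0.6]
opening: 0.354
grip_force: 0.0
```

step_arm:
  plan:
    - {"x": 0, "y": 0, "z": 0, "rx": 0, "ry": 0, "rz": 0}
    - {"x": 0, "y": 0, "z": 0, "rx": 0, "ry": 0, "rz": 0}
    - {"x": 0, "y": 0, "z": 0, "rx": 0, "ry": 0, "rz": 0}
    - {"x": 0, "y": 0, "z": 0, "rx": 0, "ry": 0, "rz": 0}
    - {"x": 0, "y": 0, "z": 0, "rx": 0, "ry": 0, "rz": 0}
    - {"x": 0, "y": 0, "z": 0, "rx": 0, "ry": 0, "rz": 0}
    - {"x": 0, "y": 0, "z": 0, "rx": 0, "ry": 0, "rz": 0}
    - {"x": 0, "y": 0, "z": 0, "rx": 0, "ry": 0, "rz": 0}
    - {"x": 0, "y": 0, "z": 0, "rx": 0, "ry": 0, "rz": 0}
    - {"x": 0, "y": 0, "z": 0, "rx": 0, "ry": 0, "rz": 0}

```text
t: 6.13
eef_pos: [509.2, -297.9, 69.6]
tcp_rot: [-3.142, 0.0, 2.307]
ft_force: [0.2, 0.1, -1.8]
opening: 0.272
grip_force: 29.9
```

step_arm:
  plan:
    - {"x": 0, "y": 0, "z": -0.5, "rx": 0, "ry": 0, "rz": 0}
    - {"x": 0, "y": 0, "z": -0.9, "rx": 0, "ry": 0, "rz": 0}
    - {"x": 0, "y": 0, "z": -0.9, "rx": 0, "ry": 0, "rz": 0}
    - {"x": 0, "y": 0, "z": -0.9, "rx": 0, "ry": 0, "rz": 0}
    - {"x": 0, "y": 0, "z": -0.9, "rx": 0, "ry": 0, "rz": 0}
    - {"x": 0, "y": 0, "z": -0.9, "rx": 0, "ry": 0, "rz": 0}
    - {"x": 0, "y": 0, "z": -0.2, "rx": 0, "ry": 0, "rz": 0.9}
    - {"x": 0, "y": 0, "z": 0, "rx": 0, "ry": 0, "rz": 0.9}
    - {"x": 0, "y": 0, "z": 0, "rx": 0, "ry": 0, "rz": 0.9}
    - {"x": 0, "y": 0, "z": 0, "rx": 0, "ry": 0, "rz": 0.9}

```text
t: 6.97
eef_pos: [509.1, -297.8, 199.8]
tcp_rot: [-3.142, 0.0, 1.942]
ft_force: [-0.3, -0.5, -1.7]
opening: 0.273
grip_force: 29.9
```

```bash
python3 - <<'E'
from h import *
s=state();print(s['t'],s['eef_pos'],s['tcp_rot'],s['ft_force'],s['opening'])
y=1.775
d=np.array([579,186.7])-s['eef_pos'][:2]
print(d@[np.cos(y),np.sin(y)],d@[np.sin(y),-np.cos(y)])
E
```

```text
6.9667 [ 509.05670765 -297.80849661  199.75413324] [-3.14157946e+00  1.07332280e-04  1.94234255e+00] [-0.28017238 -0.51498207 -1.72709885] 0.2729211550149751
460.25813560667285 166.74230429056627
```

step_arm:
  plan:
    - {"x": 0, "y": 0, "z": 0, "rx": 0, "ry": 0, "rz": 0.84}
    - {"x": 0, "y": 0, "z": 0, "rx": 0, "ry": 0, "rz": 0.83}
    - {"x": 0.5, "y": 0.2, "z": 0, "rx": 0, "ry": 0, "rz": 0}
    - {"x": 0.9, "y": 0.45, "z": 0, "rx": 0, "ry": 0, "rz": 0}
    - {"x": 0.9, "y": 0.45, "z": 0, "rx": 0, "ry": 0, "rz": 0}
    - {"x": 0.9, "y": 0.45, "z": 0, "rx": 0, "ry": 0, "rz": 0}
    - {"x": 0.9, "y": 0.45, "z": 0, "rx": 0, "ry": 0, "rz": 0}
    - {"x": 0.9, "y": 0.45, "z": 0, "rx": 0, "ry": 0, "rz": 0}
    - {"x": 0.9, "y": 0.45, "z": 0, "rx": 0, "ry": 0, "rz": 0}
    - {"x": 0.9, "y": 0.45, "z": 0, "rx": 0, "ry": 0, "rz": 0}

```text
t: 7.8
eef_pos: [555.8, -112.3, 199.6]
tcp_rot: [-3.141, -0.0, 1.782]
ft_force: [-0.3, -0.1, -1.4]
opening: 0.267
grip_force: 29.9
```

step_arm:
  plan:
    - {"x": 0.9, "y": 0.45, "z": 0, "rx": 0, "ry": 0, "rz": 0}
    - {"x": 0.9, "y": 0.45, "z": 0, "rx": 0, "ry": 0, "rz": 0}
    - {"x": 0.9, "y": 0.45, "z": 0, "rx": 0, "ry": 0, "rz": 0}
    - {"x": 0.9, "y": 0.45, "z": 0, "rx": 0, "ry": 0, "rz": 0}
    - {"x": 0.9, "y": 0.45, "z": 0, "rx": 0, "ry": 0, "rz": 0}
    - {"x": 0.9, "y": 0.45, "z": 0, "rx": 0, "ry": 0, "rz": 0}
    - {"x": 0.9, "y": 0.45, "z": 0, "rx": 0, "ry": 0, "rz": 0}
    - {"x": 0.9, "y": 0.45, "z": 0, "rx": 0, "ry": 0, "rz": 0}
    - {"x": 0, "y": 0, "z": 0, "rx": 0, "ry": 0, "rz": 0}
    - {"x": 0, "y": 0, "z": 0, "rx": 0, "ry": 0, "rz": 0}

```text
t: 8.63
eef_pos: [606.1, 82.1, 199.3]
tcp_rot: [-3.141, -0.0, 1.784]
ft_force: [0.3, -0.7, -2.3]
opening: 0.276
grip_force: 29.9
```

```bash
python3 - <<'E'
from h import *
c=grab('wrist');cv2.imwrite('pics/w3.png',cv2.resize(c['image'][0:300,100:500,::-1],None,fx=2,fy=2,interpolation=3))
s=state();print(s['t'],s['eef_pos'],s['tcp_rot'],s['ft_force'],s['opening'])
E
```

```text
8.6833 [606.05093161  81.14613788 199.37748382] [-3.14093950e+00  9.35739773e-05  1.78244812e+00] [-0.460104   -0.59730897 -3.00327791] 0.2729786807823394
```

View pics/w3.png

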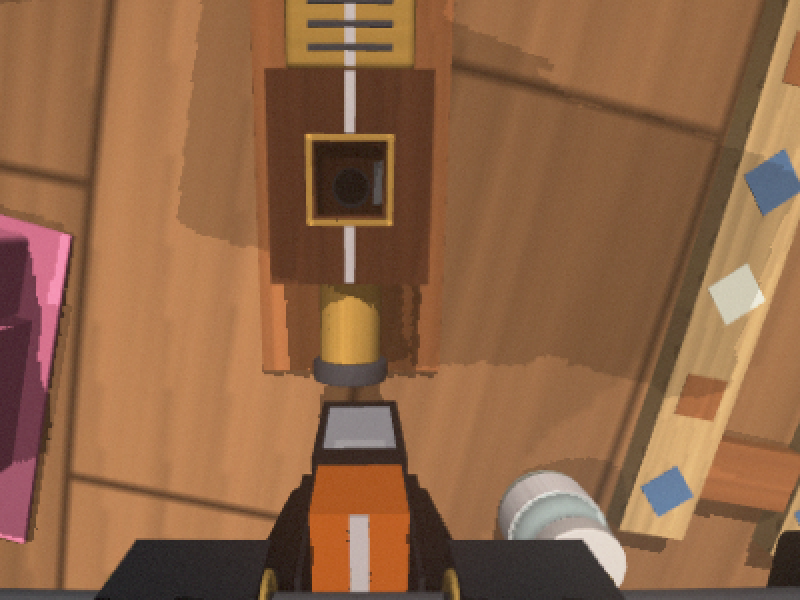

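The wrist view shows the well's inner edge, crop corners (312,142), (387,142), (387,218) and (313,218), with the grey cheek on its right (+x) wall. The held cell is upright, with its clear face towards the sight tube and lower front edge from (323,403) to (396,403).

```bash
python3 - <<'E'
from h import *
c=load('wrist');s=state()
q=lambda u,v,z:at_z(c,100+u/2-.25,v/2-.25,z)
y=1.782;X=np.array([np.cos(y),np.sin(y)]);Y=np.array([np.sin(y),-np.cos(y)])
T=s['eef_pos'][:2]
loc=lambda p:np.round([(p[:2]-T)@X,(p[:2]-T)@Y],1)
for C in ([(305,134),(394,134),(394,226),(306,226)],[(312,142),(387,142),(387,218),(313,218)]):
  w=np.array([q(*a,60)[:2] for a in C]);m=w.mean(0)
  e=w[0]+w[1]-w[2]-w[3];g=w[1]+w[2]-w[0]-w[3]
  print('well',m,loc(m),'size',np.linalg.norm(e)/2,np.linalg.norm(g)/2,'yaw',np.arctan2(e[1],e[0]),np.arctan2(g[0],-g[1]))
a,b=q(350,3,60),q(349.5,282,60);d=a-b;print('stripe yaw',np.arctan2(d[1],d[0]),loc(a),loc(b))
for k,z in (((323,403),129.8),((396,403),129.8),((315,465),195.8),((408,465),195.8),((350,515),231.8),((369,515),231.8)): print(k,loc(q(*k,z)))
E
```

```text
well [578.71759902 184.89998662] [107.2  -5. ] size 42.35510699568727 42.8967064133257 yaw 1.787223587884945 1.7846754910504852
well [578.69854336 184.99809979] [107.3  -5. ] size 34.9790993259715 36.100334049199276 yaw 1.7884298192042882 1.7846749477109527
stripe yaw 1.7797231902908077 [184.5  -4.8] [58.7 -5.1]
(323, 403) [ 15.1 -15. ]
(396, 403) [15.3 15.3]
(315, 465) [ 14.2 -13.6]
(408, 465) [14.3 15.2]
(350, 515) [15.2 -2.2]
(369, 515) [15.2  2.6]
```

step_arm:
  plan:
    - {"x": 0.71, "y": -0.04, "z": 0, "rx": 0, "ry": 0, "rz": 0}
    - {"x": 0.72, "y": -0.04, "z": 0, "rx": 0, "ry": 0, "rz": 0}
    - {"x": 0.72, "y": -0.03, "z": 0, "rx": 0, "ry": 0, "rz": 0}
    - {"x": 0.72, "y": -0.03, "z": 0, "rx": 0, "ry": 0, "rz": 0}
    - {"x": 0.71, "y": -0.03, "z": 0, "rx": 0, "ry": 0, "rz": 0}
    - {"x": 0.71, "y": -0.03, "z": 0, "rx": 0, "ry": 0, "rz": -0.02}
    - {"x": 0, "y": 0, "z": 0.8, "rx": 0, "ry": 0, "rz": 0}
    - {"x": 0, "y": 0, "z": 0.8, "rx": 0, "ry": 0, "rz": 0}
    - {"x": 0, "y": 0, "z": 0.8, "rx": 0, "ry": 0, "rz": 0}
    - {"x": 0, "y": 0, "z": 0, "rx": 0, "ry": 0, "rz": 0}

```text
t: 9.52
eef_pos: [577.6, 183.2, 136.4]
tcp_rot: [-3.136, 0.0, 1.782]
ft_force: [-1.0, -0.1, -3.1]
opening: 0.273
grip_force: 29.9
```

```bash
python3 - <<'E'
from h import *
for k in range(4):
  c=grab('wrist');s=state();print(s['t'],s['eef_pos'],s['tcp_rot'],s['ft_force'])
cv2.imwrite('pics/w4.png',cv2.resize(c['image'][150:400,100:460,::-1],None,fx=2.2,fy=2.2,interpolation=3))
E
```

```text
9.5667 [578.50447269 183.41376181 138.31893655] [-3.13804328e+00  1.20254458e-04  1.78145223e+00] [ 0.88832653  0.21678865 -1.1793667 ]
9.6167 [579.33525056 183.66713852 139.73050577] [-3.14057828e+00  1.04231367e-04  1.78132862e+00] [ 0.10369344  0.02730579 -0.75230256]
9.6667 [579.81300458 183.87304261 140.50809518] [3.14091086e+00 1.49524105e-04 1.78141734e+00] [-0.15964259  0.71624652 -2.20451097]
9.7167 [580.00156454 184.02013288 140.88546621] [3.13999929e+00 1.23014781e-04 1.78141844e+00] [-0.78009195  1.11472891 -2.08801966]
```

View pics/w4.png

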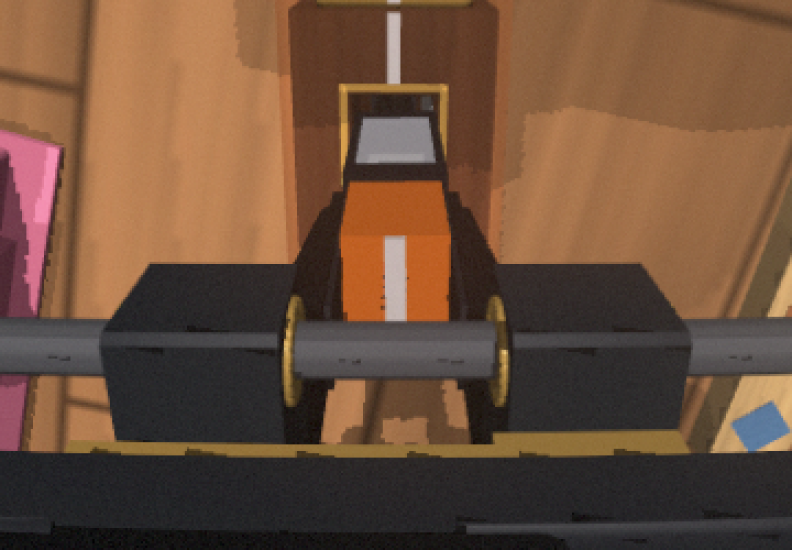

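The cell hangs just above the well, between frame sides (340,85) and (447,85). Letting it settle before measuring.

step_arm:
  plan:
    - {"x": 0, "y": 0, "z": 0, "rx": 0, "ry": 0, "rz": 0}
    - {"x": 0, "y": 0, "z": 0, "rx": 0, "ry": 0, "rz": 0}
    - {"x": 0, "y": 0, "z": 0, "rx": 0, "ry": 0, "rz": 0}
    - {"x": 0, "y": 0, "z": 0, "rx": 0, "ry": 0, "rz": 0}
    - {"x": 0, "y": 0, "z": 0, "rx": 0, "ry": 0, "rz": 0}
    - {"x": 0, "y": 0, "z": 0, "rx": 0, "ry": 0, "rz": 0}
    - {"x": 0, "y": 0, "z": 0, "rx": 0, "ry": 0, "rz": 0}
    - {"x": 0, "y": 0, "z": 0, "rx": 0, "ry": 0, "rz": 0}
    - {"x": 0, "y": 0, "z": 0, "rx": 0, "ry": 0, "rz": 0}
    - {"x": 0, "y": 0, "z": 0, "rx": 0, "ry": 0, "rz": 0}

```text
t: 10.55
eef_pos: [579.4, 184.4, 139.6]
tcp_rot: [-3.142, 0.0, 1.782]
ft_force: [-0.1, 0.0, -1.9]
opening: 0.271
grip_force: 29.9
```

```bash
python3 - <<'E'
from h import *
c=grab('wrist');s=state();print(s['t'],s['eef_pos'],s['tcp_rot'],s['ft_force'])
cv2.imwrite('pics/w5.png',cv2.resize(c['image'][170:240,230:330,::-1],None,fx=8,fy=8,interpolation=3))
E
```

```text
10.6 [579.40600644 184.38134178 139.56760544] [-3.14151770e+00  9.27366135e-05  1.78178667e+00] [ 0.50010528 -0.1280193  -2.60729979]
```

View pics/w5.png

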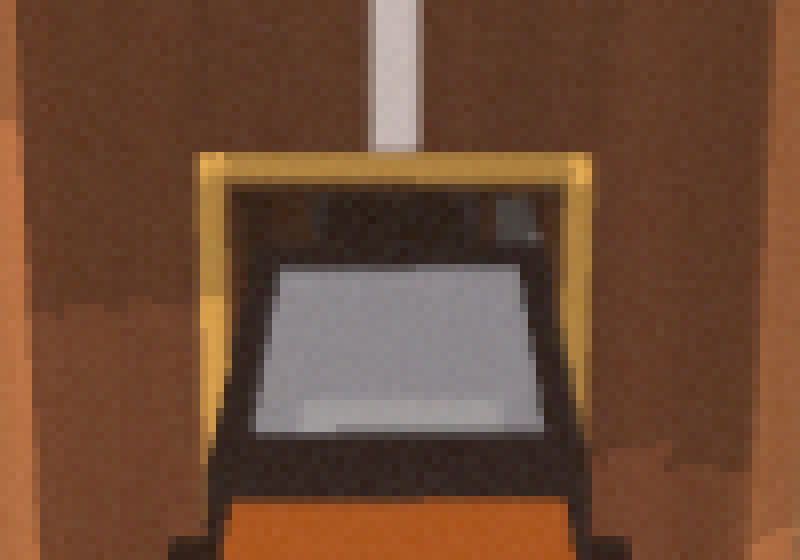

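The enlarged view shows the far frame outer edge at v=153 and its inner edge at v=186. The frame sides are at u=195 and 592, and the window spans u=275 to 522 at the bottom of the cell.

```bash
python3 - <<'E'
from h import *
c=load('wrist');s=state()
q=lambda u,v,z:at_z(c,230+u/8-.5,170+v/8-.5,z)
y=1.782;X=np.array([np.cos(y),np.sin(y)]);Y=np.array([np.sin(y),-np.cos(y)])
T=s['eef_pos'][:2]
loc=lambda p:np.round([(p[:2]-T)@X,(p[:2]-T)@Y],2)
a,b,i,j=[loc(q(u,v,60)) for u,v in((195,153),(592,153),(230,186),(560,186))]
print(a,b,i,j,'lateral',(a+b)/2,(i+j)/2,'stripe',loc(q(395.5,100,60)))
print('win',[loc(q(u,v,z)) for u,v,z in ((275,268,76),(522,268,76),(252,436,130),(544,436,130))])
print('side',loc(q(240,265,70)),loc(q(557,265,70)),loc(q(395,245,70)))
E
```

```text
[ 22.53 -21.89] [22.59 20.42] [ 18.9  -18.23] [18.96 17.08] lateral [22.56  -0.735] [18.93  -0.575] stripe [28.32 -0.53]
win [array([ 14.48, -12.67]), array([14.52, 12.31]), array([ 16.47, -11.76]), array([16.51, 11.42])]
side [ 13.03 -16.62] [13.08 16.26] [15.21 -0.54]
```

step_arm:
  plan:
    - {"x": 0.036, "y": -0.018, "z": 0, "rx": 0, "ry": 0, "rz": 0}
    - {"x": 0, "y": 0, "z": 0, "rx": 0, "ry": 0, "rz": 0}
    - {"x": 0, "y": 0, "z": 0.1, "rx": 0, "ry": 0, "rz": 0}
    - {"x": 0, "y": 0, "z": 0.1, "rx": 0, "ry": 0, "rz": 0}
    - {"x": 0, "y": 0, "z": 0.1, "rx": 0, "ry": 0, "rz": 0}
    - {"x": 0, "y": 0, "z": 0.1, "rx": 0, "ry": 0, "rz": 0}
    - {"x": 0, "y": 0, "z": 0.1, "rx": 0, "ry": 0, "rz": 0}
    - {"x": 0, "y": 0, "z": 0.04, "rx": 0, "ry": 0, "rz": 0}
    - {"x": 0, "y": 0, "z": 0, "rx": 0, "ry": 0, "rz": 0}
    - {"x": 0, "y": 0, "z": 0, "rx": 0, "ry": 0, "rz": 0}

```text
t: 11.43
eef_pos: [578.8, 185.2, 126.1]
tcp_rot: [-3.142, 0.0, 1.782]
ft_force: [0.3, 0.2, -0.8]
opening: 0.277
grip_force: 29.9
```

step_arm:
  plan:
    - {"x": 0, "y": 0, "z": 0.1, "rx": 0, "ry": 0, "rz": 0}
    - {"x": 0, "y": 0, "z": 0.1, "rx": 0, "ry": 0, "rz": 0}
    - {"x": 0, "y": 0, "z": 0.1, "rx": 0, "ry": 0, "rz": 0}
    - {"x": 0, "y": 0, "z": 0.1, "rx": 0, "ry": 0, "rz": 0}
    - {"x": 0, "y": 0, "z": 0.1, "rx": 0, "ry": 0, "rz": 0}
    - {"x": 0, "y": 0, "z": 0.1, "rx": 0, "ry": 0, "rz": 0}
    - {"x": 0, "y": 0, "z": 0.1, "rx": 0, "ry": 0, "rz": 0}
    - {"x": 0, "y": 0, "z": 0.1, "rx": 0, "ry": 0, "rz": 0}
    - {"x": 0, "y": 0, "z": 0.1, "rx": 0, "ry": 0, "rz": 0}
    - {"x": 0, "y": 0, "z": 0.1, "rx": 0, "ry": 0, "rz": 0}

```text
t: 12.27
eef_pos: [578.2, 185.1, 100.5]
tcp_rot: [-3.14, 0.0, 1.782]
ft_force: [-5.5, -0.5, 1.7]
opening: 0.272
grip_force: 29.9
```

step_arm:
  plan:
    - {"x": 0, "y": 0, "z": 0.03, "rx": 0, "ry": 0, "rz": 0}
    - {"x": 0, "y": 0, "z": 0.03, "rx": 0, "ry": 0, "rz": 0}
    - {"x": 0, "y": 0, "z": 0.03, "rx": 0, "ry": 0, "rz": 0}
    - {"x": 0, "y": 0, "z": 0.03, "rx": 0, "ry": 0, "rz": 0}
    - {"x": 0, "y": 0, "z": 0.03, "rx": 0, "ry": 0, "rz": 0}
    - {"x": 0, "y": 0, "z": 0.03, "rx": 0, "ry": 0, "rz": 0}
    - {"x": 0, "y": 0, "z": 0.03, "rx": 0, "ry": 0, "rz": 0}
    - {"x": 0, "y": 0, "z": 0.03, "rx": 0, "ry": 0, "rz": 0}
    - {"x": 0, "y": 0, "z": 0.03, "rx": 0, "ry": 0, "rz": 0}
    - {"x": 0, "y": 0, "z": 0.03, "rx": 0, "ry": 0, "rz": 0}

```text
t: 13.1
eef_pos: [578.3, 185.1, 93.2]
tcp_rot: [-3.14, -0.0, 1.782]
ft_force: [-5.2, -0.9, 1.5]
opening: 0.272
grip_force: 29.9
```

step_arm:
  plan:
    - {"x": 0, "y": 0, "z": 0.01, "rx": 0, "ry": 0, "rz": 0}
    - {"x": 0, "y": 0, "z": 0.01, "rx": 0, "ry": 0, "rz": 0}
    - {"x": 0, "y": 0, "z": 0.01, "rx": 0, "ry": 0, "rz": 0}
    - {"x": 0, "y": 0, "z": 0.01, "rx": 0, "ry": 0, "rz": 0}
    - {"x": 0, "y": 0, "z": 0.01, "rx": 0, "ry": 0, "rz": 0}
    - {"x": 0, "y": 0, "z": 0.01, "rx": 0, "ry": 0, "rz": 0}
    - {"x": 0, "y": 0, "z": 0.01, "rx": 0, "ry": 0, "rz": 0}
    - {"x": 0, "y": 0, "z": 0.01, "rx": 0, "ry": 0, "rz": 0}
    - {"x": 0, "y": 0, "z": 0.01, "rx": 0, "ry": 0, "rz": 0}
    - {"x": 0, "y": 0, "z": 0.01, "rx": 0, "ry": 0, "rz": 0}

```text
t: 13.93
eef_pos: [578.3, 185.2, 90.7]
tcp_rot: [-3.14, -0.0, 1.782]
ft_force: [-6.4, -1.0, 1.5]
opening: 0.269
grip_force: 29.9
```

step_arm:
  plan:
    - {"x": 0, "y": 0, "z": 0.01, "rx": 0, "ry": 0, "rz": 0}
    - {"x": 0, "y": 0, "z": 0.01, "rx": 0, "ry": 0, "rz": 0}
    - {"x": 0, "y": 0, "z": 0.01, "rx": 0, "ry": 0, "rz": 0}
    - {"x": 0, "y": 0, "z": 0.01, "rx": 0, "ry": 0, "rz": 0}
    - {"x": 0, "y": 0, "z": 0.01, "rx": 0, "ry": 0, "rz": 0}
    - {"x": 0, "y": 0, "z": 0.01, "rx": 0, "ry": 0, "rz": 0}
    - {"x": 0, "y": 0, "z": 0.01, "rx": 0, "ry": 0, "rz": 0}
    - {"x": 0, "y": 0, "z": 0.01, "rx": 0, "ry": 0, "rz": 0}
    - {"x": 0, "y": 0, "z": 0, "rx": 0, "ry": 0, "rz": 0}
    - {"x": 0, "y": 0, "z": 0, "rx": 0, "ry": 0, "rz": 0}

```text
t: 14.77
eef_pos: [578.3, 185.1, 88.7]
tcp_rot: [-3.14, 0.0, 1.782]
ft_force: [-5.3, -0.8, 0.4]
opening: 0.268
grip_force: 29.9
```

step_arm:
  plan:
    - {"x": 0, "y": 0, "z": 0.01, "rx": 0, "ry": 0, "rz": 0}
    - {"x": 0, "y": 0, "z": 0.01, "rx": 0, "ry": 0, "rz": 0}
    - {"x": 0, "y": 0, "z": 0.01, "rx": 0, "ry": 0, "rz": 0}
    - {"x": 0, "y": 0, "z": 0.01, "rx": 0, "ry": 0, "rz": 0}
    - {"x": 0, "y": 0, "z": 0.01, "rx": 0, "ry": 0, "rz": 0}
    - {"x": 0, "y": 0, "z": 0.01, "rx": 0, "ry": 0, "rz": 0}
    - {"x": 0, "y": 0, "z": 0.01, "rx": 0, "ry": 0, "rz": 0}
    - {"x": 0, "y": 0, "z": 0.01, "rx": 0, "ry": 0, "rz": 0}
    - {"x": 0, "y": 0, "z": 0, "rx": 0, "ry": 0, "rz": 0}
    - {"x": 0, "y": 0, "z": 0, "rx": 0, "ry": 0, "rz": 0}

```text
t: 15.6
eef_pos: [578.4, 185.1, 87.3]
tcp_rot: [-3.141, 0.0, 1.782]
ft_force: [-6.2, -1.8, 6.6]
opening: 0.271
grip_force: 30.0
```

Contact: the force rose about 5 N above the steady rub of about 1.5 N. Pressing a little further.

step_arm:
  plan:
    - {"x": 0, "y": 0, "z": 0.01, "rx": 0, "ry": 0, "rz": 0}
    - {"x": 0, "y": 0, "z": 0.01, "rx": 0, "ry": 0, "rz": 0}
    - {"x": 0, "y": 0, "z": 0.01, "rx": 0, "ry": 0, "rz": 0}
    - {"x": 0, "y": 0, "z": 0, "rx": 0, "ry": 0, "rz": 0}
    - {"x": 0, "y": 0, "z": 0, "rx": 0, "ry": 0, "rz": 0}
    - {"x": 0, "y": 0, "z": 0, "rx": 0, "ry": 0, "rz": 0}
    - {"x": 0, "y": 0, "z": 0, "rx": 0, "ry": 0, "rz": 0}
    - {"x": 0, "y": 0, "z": 0, "rx": 0, "ry": 0, "rz": 0}
    - {"x": 0, "y": 0, "z": 0, "rx": 0, "ry": 0, "rz": 0}
    - {"x": 0, "y": 0, "z": 0, "rx": 0, "ry": 0, "rz": 0}

```text
t: 16.43
eef_pos: [578.5, 185.1, 86.7]
tcp_rot: [-3.141, 0.0, 1.782]
ft_force: [-6.5, -2.1, 9.2]
opening: 0.276
grip_force: 30.0
```

```bash
python3 - <<'E'
from h import *
for k in range(5):
  read_camera('wrist');s=state();print(s['t'],s['eef_pos'],s['ft_force'])
E
```

```text
16.4833 [578.44394636 185.08180627  86.75042933] [-7.23127829 -2.16868502  9.4006924 ]
16.5333 [578.4560887  185.05607434  86.7626854 ] [-7.24502734 -1.89990125  8.83498589]
16.5833 [578.43946454 185.07835144  86.73466348] [-7.36006626 -1.94948881  8.39994112]
16.6333 [578.44432639 185.07353584  86.7545193 ] [-6.36682109 -1.6138527   8.65071519]
16.6833 [578.46686216 185.08024644  86.75571323] [-7.21281924 -0.88213151  8.53243884]
```

Force is steady at 8.8 N against a rub baseline of about 1.3 N, so about 7.5 N is on the rubber. Holding, then releasing.

step_arm:
  plan:
    - {"x": 0, "y": 0, "z": 0, "rx": 0, "ry": 0, "rz": 0}
    - {"x": 0, "y": 0, "z": 0, "rx": 0, "ry": 0, "rz": 0}
    - {"x": 0, "y": 0, "z": 0, "rx": 0, "ry": 0, "rz": 0}
    - {"x": 0, "y": 0, "z": 0, "rx": 0, "ry": 0, "rz": 0}
    - {"x": 0, "y": 0, "z": 0, "rx": 0, "ry": 0, "rz": 0}
    - {"x": 0, "y": 0, "z": 0, "rx": 0, "ry": 0, "rz": 0}
    - {"x": 0, "y": 0, "z": 0, "rx": 0, "ry": 0, "rz": 0}
    - {"x": 0, "y": 0, "z": 0, "rx": 0, "ry": 0, "rz": 0}
    - {"x": 0, "y": 0, "z": 0, "rx": 0, "ry": 0, "rz": 0}
    - {"x": 0, "y": 0, "z": 0, "rx": 0, "ry": 0, "rz": 0}

```text
t: 17.52
eef_pos: [578.4, 185.0, 86.8]
tcp_rot: [-3.141, 0.0, 1.782]
ft_force: [-6.9, -1.4, 8.9]
opening: 0.273
grip_force: 30.0
```

step_arm:
  jaw: -0.2
  plan:
    - {"x": 0, "y": 0, "z": 0, "rx": 0, "ry": 0, "rz": 0}
    - {"x": 0, "y": 0, "z": 0, "rx": 0, "ry": 0, "rz": 0}
    - {"x": 0, "y": 0, "z": 0, "rx": 0, "ry": 0, "rz": 0}
    - {"x": 0, "y": 0, "z": 0, "rx": 0, "ry": 0, "rz": 0}
    - {"x": 0, "y": 0, "z": 0, "rx": 0, "ry": 0, "rz": 0}
    - {"x": 0, "y": 0, "z": 0, "rx": 0, "ry": 0, "rz": 0}
    - {"x": 0, "y": 0, "z": 0, "rx": 0, "ry": 0, "rz": 0}
    - {"x": 0, "y": 0, "z": 0, "rx": 0, "ry": 0, "rz": 0}
    - {"x": 0, "y": 0, "z": 0, "rx": 0, "ry": 0, "rz": 0}
    - {"x": 0, "y": 0, "z": 0, "rx": 0, "ry": 0, "rz": 0}

```text
t: 18.35
eef_pos: [578.8, 185.2, 86.3]
tcp_rot: [3.142, 0.0, 1.782]
ft_force: [-0.3, -0.8, -0.7]
opening: 0.601
grip_force: 0.0
```

Released. Going straight up, then back along -x of the tool to look.

step_arm:
  plan:
    - {"x": 0, "y": 0, "z": -0.3, "rx": 0, "ry": 0, "rz": 0}
    - {"x": 0, "y": 0, "z": -0.7, "rx": 0, "ry": 0, "rz": 0}
    - {"x": 0, "y": 0, "z": -0.7, "rx": 0, "ry": 0, "rz": 0}
    - {"x": 0, "y": 0, "z": -0.7, "rx": 0, "ry": 0, "rz": 0}
    - {"x": 0, "y": 0, "z": -0.7, "rx": 0, "ry": 0, "rz": 0}
    - {"x": 0, "y": 0, "z": -0.7, "rx": 0, "ry": 0, "rz": 0}
    - {"x": 0, "y": 0, "z": -0.7, "rx": 0, "ry": 0, "rz": 0}
    - {"x": 0, "y": 0, "z": -0.5, "rx": 0, "ry": 0, "rz": 0}
    - {"x": -0.7, "y": 0, "z": 0, "rx": 0, "ry": 0, "rz": 0}
    - {"x": -0.7, "y": 0, "z": 0, "rx": 0, "ry": 0, "rz": 0}

```text
t: 19.18
eef_pos: [586.3, 151.2, 213.0]
tcp_rot: [3.139, 0.0, 1.783]
ft_force: [0.6, 0.1, -0.6]
opening: 0.6
grip_force: 0.0
```

step_arm:
  plan:
    - {"x": -0.7, "y": 0, "z": 0, "rx": 0, "ry": 0, "rz": 0}
    - {"x": -0.7, "y": 0, "z": 0, "rx": 0, "ry": 0, "rz": 0}
    - {"x": -0.7, "y": 0, "z": 0, "rx": 0, "ry": 0, "rz": 0}
    - {"x": -0.5, "y": 0, "z": 0, "rx": 0, "ry": 0, "rz": 0}
    - {"x": 0, "y": 0, "z": 0, "rx": 0, "ry": 0, "rz": 0}
    - {"x": 0, "y": 0, "z": 0, "rx": 0, "ry": 0, "rz": 0}
    - {"x": 0, "y": 0, "z": 0, "rx": 0, "ry": 0, "rz": 0}
    - {"x": 0, "y": 0, "z": 0, "rx": 0, "ry": 0, "rz": 0}
    - {"x": 0, "y": 0, "z": 0, "rx": 0, "ry": 0, "rz": 0}
    - {"x": 0, "y": 0, "z": 0, "rx": 0, "ry": 0, "rz": 0}

```text
t: 20.02
eef_pos: [599.6, 88.0, 211.4]
tcp_rot: [-3.142, 0.0, 1.783]
ft_force: [1.2, -0.0, -0.9]
opening: 0.601
grip_force: 0.0
```

```bash
python3 - <<'E'
from h import *
c=grab('wrist','w6.png');s=state();print(s['t'],s['eef_pos'],s['ft_force'],s['qvel'].round(3))
p=captop(c,200,360,20,300,105,130,117)
print(len(p),p.mean(0),np.percentile(p[:,2],[5,50,95]) ,cv2.minAreaRect(np.ascontiguousarray(p[p[:,2]>np.median(p[:,2])-2.5][:,:2])))
E
```

```text
20.0667 [599.61623024  87.92034053 211.37945722] [ 0.48389886 -0.04993972  0.4988256 ] [-0.001  0.002 -0.001 -0.    -0.    -0.001]
1039 [577.59674 184.58847 117.26729] [115.82789078 117.06482697 119.47003326] ((577.75146484375, 184.42572021484375), (25.945341110229492, 25.358863830566406), 12.213871955871582)
```

View pics/w6.png

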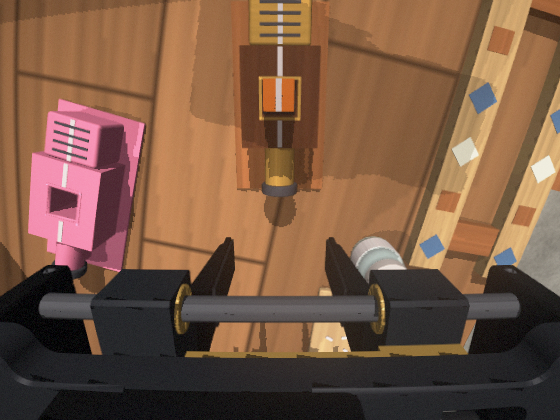

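The cell stands in the well with its cap at (279,96) and its rib in line with the light stripes. The cap top is at 117 mm, so the underside is at 17 mm, unchanged since the press.

```bash
python3 -c "
from cell import *
print(job_done())"
```

```text
the job is handed in; nothing more can be done
None
```

The orange-capped cell is seated in the brown gauge's well with its clear faces along the light path; I pressed it onto the rubber with about 7.5 N for over a second, released it, left everything else alone, and handed the job in at about 20 s.

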